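Spent battery through the sprung flap

TASK

The spent battery pack lying flat on the ledge of the battery return bin belongs inside the bin. Push the bin's self-closing flap in with one finger and hold it open while the other finger slides the pack along the ledge and over the edge behind the flap, without gripping, squeezing or lifting the pack. Then draw back so that the flap springs fully shut, and leave the pack on the charger and everything else where it stands.

Things in the scene. Friction and masses are not known exactly. Their poses are not given: they have to be found in the camera images.
- bin: Grey sheet-steel battery return bin, fixed to the bench, 290 (x) x 200 (y) mm, nowhere higher than 158 mm, so a hand may pass over it. Origin on the bench below the middle of the drop edge; x points from the ledge into the opening, y left, z up. Ledge in front (see drop_edge), flap behind it, then a level cover 36 mm deep, 152 mm above the bench. Inside floor 4 mm above the bench, open below the flap
- drop_edge (a point): Middle of the ledge's drop edge, on its top face, 100 mm above the bench; axes as the bin's. The flat ledge runs from here 160 mm to -x, 200 mm wide, with rims 7 mm high and 3 mm thick along both sides. Beyond it the flap covers the opening, between cheeks 192 mm apart that rise with the flap. The pack falls in once its centre is past this edge and the flap is open
- flap_hinge (a point): Middle of the flap's hinge pin (along the bin's y), fixed to the bin: 90 mm beyond the drop edge and 52 mm above the ledge
- flap (a joint): Angle of the flap, a 3 mm aluminium plate 182 mm wide, 104 mm from hinge to lower edge. 0 = shut: it slants 30 degrees from level, from the hinge down to the drop edge, outer face up and to -x. Grows as it is pushed in: the lower edge swings in and down, below the ledge; stop at 0.85. A spring shuts it at once (1.5 N at the lower edge starts it, 5 N at mid-plate holds 0.7 rad); the pack's weight does not open it
- flap_low (a point): Middle of the flap's lower edge; moves with the flap, lies at the drop edge when shut
- battery: Spent rechargeable pack, a flat black block 40 mm (its x) by 52 mm (its y) by 22 mm high, about 90 g, a paper label on top and four brass contacts on one 40 mm side. Origin at the centre of its underside. It starts flat on the ledge, with a 40 mm side roughly along the bin's x
- tape_roll: Roll of black tape, 42 mm across, 19 mm high, at one outer corner of the ledge. Origin under its centre. Leave alone
- tin: Small round steel tin, 37 mm across, 23 mm high, at the other outer corner of the ledge. Origin under its centre. Leave alone
- jar: Pale jar with black cap, 60 mm across, 85 mm high, on the bench beside the bin. Leave alone
- charger: Grey charger 85 x 75 mm, 60 mm high with a good pack (same shape as the spent one) clicked on top, on the bench beside the bin. Leave alone
- glue: White glue bottle, 58 mm across, 150 mm high, to the left of the bench. Leave alone
- edge_roll: White roll of edging strip, 124 mm across, 22 mm high, lying flat to the left. Leave alone
- screwdriver: Screwdriver, 200 mm long, lying to the right. Leave alone
- drill: Cordless drill lying on its side to the right, about 190 x 150 mm, 57 mm high. Leave alone
Not all that is in view belongs to the job. What is shaped like the battery but red is not meant.

How it is judged:
By the outcome, as a careful person would: the job done as asked, in the order asked, and still so for the second after the job is handed in, with the robot touching nothing.
It also fails if it takes over 35 s, if anything falls off the work surface, if the arm or the gripper's body presses on something with over 40 N, if the wrist force passes 120 N, or if a joint passes its speed limit or range.

ROBOT

A 6-joint arm with a two-finger parallel gripper is mounted at the origin on the work surface. World frame = base frame: x ahead of the robot, y to its left, z up, the work surface at z = 0. Lengths are in mm, angles in rad, forces in N, time in s.
With the tool pointing down it reaches from about 350 to 775 mm from the base axis. Payload 7.3 kg.
Tool frame: the origin (TCP) lies on the front face of the gripper's body, between the roots of the fingers; the fingertips stand 66 mm ahead of it and the grasp point (between the pads) lies 47 mm ahead of it (bot.tip_extent is the distance from the TCP to the fingertips, in mm); z points along the fingers, y is the line along which they close (so a half turn about z gives the same grasp; the last joint's range is limited). The gripper opens to 92 mm and grips with 3 to 60 N. Pads are 19 mm wide; open, the fingers measure 130 mm over their backs; the gripper's body (75 mm by 190 mm) begins 47 mm behind the grasp point.
Start: joints at [1.107, 0.342, 1.524, -0, 1.275, -0.146], TCP at [164.034, 498.73, 292.241] pointing down, gripper open.
Joint ranges: [-2.53, 2.53], [-0.77, 2.02], [0.04, 2.7], [-1, 4.14], [0.28, 2.66], [-3.11, 3.11]. Speed limits (rad/s): [2.57, 2.57, 3.14, 3.14, 3.14, 3.14].

INTERFACE

Orientations are given as [roll, pitch, yaw] about the fixed x, y, z axes, in that order (R = Rz(yaw) Ry(pitch) Rx(roll)).
In Python, from plant import readout, viewer, order, bot gives the robot as it stands.
- The arm moves only by the shell command python3 -m creep 'ROWS'. ROWS is text: rows parted by semicolons, each of 7 numbers parted by spaces: the shift along the world's x, y, z in m, then the turn, a rotation vector about the world's x, y, z in rad, then the opening in per cent of the stroke, from 0 (shut) to 100 (fully open). A call has 1 to 8 rows; each row shifts and turns the commanded pose from where the row before left it; what a row does not reach is not made up. A row lasts 1/12 s, in which the tool goes at most 41.7 mm and 7.16 degrees, less where a joint would pass 70% of its speed; a pose out of reach is approached as far as the arm can. A call is refused whole if a number of a shift passes 0.0417 or a number of a turn 0.125, either way. A call with a gripper value outside its range is refused whole. The fingers move at their own pace and stop on an object; the grip force is fixed at half the most. Time passes only in rows, so rows that do not move let the fingers close. It gives the time, the measured TCP pose, the force, the opening and the grip force at its end, in the units of the state.
- readout.get_obs(): the state, without advancing time (a new reading comes with each control period).
- viewer.capture(name): name is "scene" or "top" or "wrist"; returns the picture (400x640x3 uint8, red, green, blue); there is no depth.
- viewer.camera_info(name): a dict with "fx", "fy", "cx", "cy" (pixels), "origin" and "rotation" of the camera in the world. Camera axes: x right, y up, looking along -z (the intrinsics and any distortion apply to the point x, -y, -z); pixel columns grow to the right and rows downward; lengths in mm; the calibration is good to about 2 mm. A picture is of the moment at which its call begins: read the wrist's pose just before it. camera_info takes no time and is no camera call; for the wrist camera it gives the pose at the moment of the call.
- order.close_job(): hands the job in; it is judged then, once.
The state is a dict: "time": time; "joint_positions": joint angles; "dq": joint speeds; "tau": joint torques, N m; "tool_pos": TCP position; "tcp_rot": TCP orientation; "contact_force": force on the tool from outside, world axes, zero at the start; "moment": the same for the moment, N m; "grip_width": finger opening in mm; "finger_force": force on a finger pad.
Only numpy, scipy, OpenCV 4.12 (cv2) and the standard library are available. Lean on these libraries where they do the work, as an engineer would, in place of code of your own. Each camera call takes 0.05 s, during which the arm holds its last target. There are 200 camera calls.

## Working session

There is one attempt and no reset: what is moved stays moved. The work goes in short steps, Python scripts to look and compute and a shell command to move; the robot and the scene stay as the last step left them, time stands still between calls to the robot, and variables do not carry over. Pictures are saved under pics/ and viewed, at most 10 in all, crops included, and the job is handed in when it is done.

```bash
mkdir -p pics; ls
python3 - <<'E'
from plant import readout, viewer
import cv2,numpy as np
o=readout.get_obs();print(o)
for n in("scene","top"):
    i=viewer.camera_info(n);print(n,i)
    cv2.imwrite(f"pics/{n}0.png",viewer.capture(n)[:,:,::-1])
E
```

```text
pics
{'time': 0.0, 'joint_positions': array([ 1.10700487e+00,  3.42736050e-01,  1.52503906e+00, -2.58213609e-05,
        1.27538820e+00, -1.45994367e-01]), 'dq': array([ 0.00081553, -0.0007833 ,  0.00182479,  0.00167815, -0.00032581,
        0.00019006]), 'tau': array([-1.49016258e-03, -4.31244743e+01, -2.44213915e+01,  7.17689632e-02,
        5.60668192e-02, -1.29907166e-04]), 'tool_pos': array([163.88942964, 498.43352852, 291.53027213]), 'tcp_rot': array([-3.14003511e+00, -2.04064922e-04,  2.82380294e+00]), 'contact_force': array([ 0.43196954, -0.75723889, -0.28215897]), 'moment': array([ 0.04721766, -0.02069368,  0.0314408 ]), 'finger_force': 0.0, 'grip_width': 91.824684826298}
scene {'fx': 493.8193521677329, 'fy': 493.8193521677329, 'cx': 316.32755957815414, 'cy': 186.97909660218284, 'origin': array([ 993.7445372 ,  831.76069123, 1086.59954166]), 'rotation': array([0.79217117, 0.01525927, 2.59282636])}
top {'fx': 452.16648765215, 'fy': 452.16648765215, 'cx': 320.7217961106417, 'cy': 202.2891426985838, 'origin': array([ 309.57508704,    2.56125626, 1364.46640993]), 'rotation': array([ 1.62545022e-01,  1.57319549e-03, -1.59608143e+00])}
```

View pics/scene0.png

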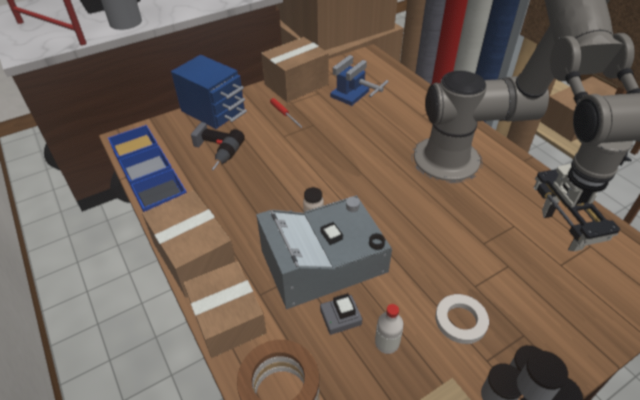

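View pics/top0.png

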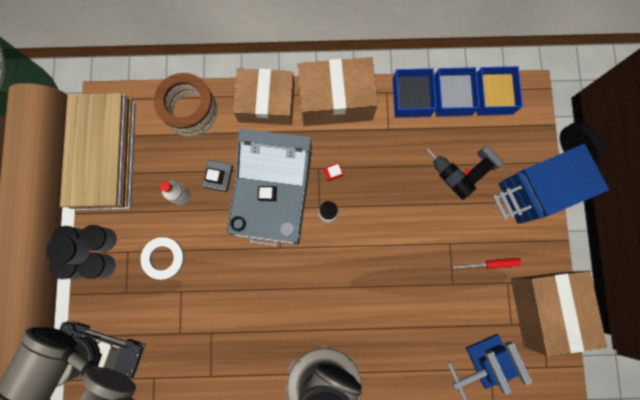

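The scene shows the bin at (320,250) with the flap on its far side. In the top view the bin covers (228–312, 130–243), the pack is at (267,193), the tape at (238,224), the tin at (287,229), the charger at (216,175) and the jar at (328,211). I'll zoom in for corners.

```bash
cat > h.py <<'E'
import numpy as np,cv2
from scipy.spatial.transform import Rotation as R
from plant import viewer,readout
def ray(name,px,info=None):
    i=info or viewer.camera_info(name)
    M=R.from_euler('xyz',i['rotation']).as_matrix()
    p=np.atleast_2d(px).astype(float)
    d=np.c_[(p[:,0]-i['cx'])/i['fx'],-(p[:,1]-i['cy'])/i['fy'],-np.ones(len(p))]
    return np.array(i['origin']),d@M.T
def onz(name,px,z,info=None):
    o,d=ray(name,px,info); return o+d*((z-o[2])/d[:,2])[:,None]
def proj(name,P,info=None):
    i=info or viewer.camera_info(name)
    q=(np.atleast_2d(P)-i['origin'])@R.from_euler('xyz',i['rotation']).as_matrix()
    return np.c_[i['cx']+i['fx']*q[:,0]/-q[:,2], i['cy']-i['fy']*q[:,1]/-q[:,2]]
E
python3 - <<'E'
import cv2
im=cv2.imread('pics/top0.png')[120:255,195:345]
cv2.imwrite('pics/topc.png',cv2.resize(im,None,fx=4.4,fy=4.4,interpolation=cv2.INTER_CUBIC)[:594])
E
```

```text
(no output)
```

View pics/topc.png

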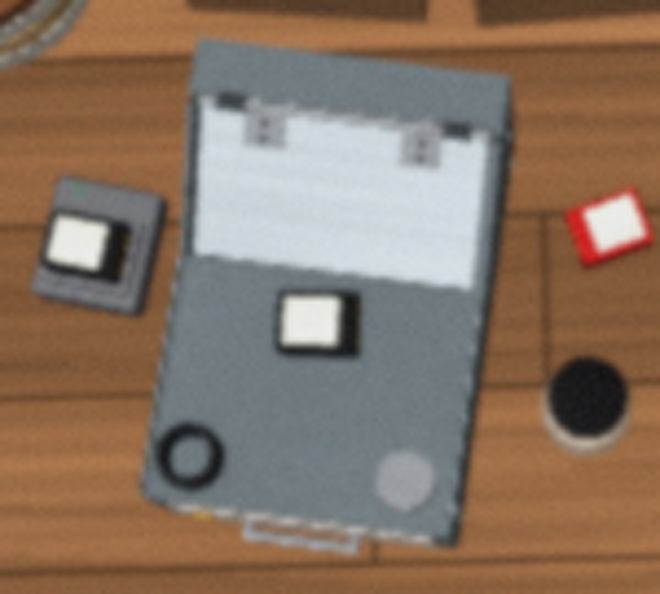

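The crop shows the flap's lower corners at (195,253) and (472,290), the ledge corners at (145,500) and (455,545), the cover's back corners at (202,40) and (510,76), and the pack at (277–360, 292–356).

Run:
```python
from h import *
T=lambda l:np.array(l)/4.4+[195,120]
low=onz('top',T([[195,253],[472,290]]),100)
led=onz('top',T([[145,500],[455,545]]),103)
cov=onz('top',T([[202,40],[510,76]]),152)
bat=onz('top',T([[278,292],[360,294],[360,357],[276,353]]),122)
tt=onz('top',T([[190,456]]),119); tn=onz('top',T([[405,480]]),123)
for n,v in zip("low led cov bat tape tin".split(),(low,led,cov,bat,tt,tn)): print(n,v[:,:2].round(1).tolist(),v[:,:2].mean(0).round(1))
for a in(low,led,cov):
    d=a[0]-a[1];print(np.hypot(*d[:2]),np.arctan2(-d[0],d[1]))
m=cov.mean(0)-led.mean(0);print(np.hypot(*m[:2]),np.arctan2(m[1],m[0]))
yaw=np.arctan2(m[1],m[0]);ex=np.array([np.cos(yaw),np.sin(yaw)]);ey=np.array([-ex[1],ex[0]])
# drop edge: avg of estimates
c=[low.mean(0)[:2],led.mean(0)[:2]+160*ex,cov.mean(0)[:2]-(126+2)*ex];print(c)
# battery label etc in bin frame
for v in(bat,tt,tn):
    w=v[:,:2]-np.mean(c,0);print(np.c_[w@ex,w@ey].round(1).tolist(),(w.mean(0)@ex).round(1),(w.mean(0)@ey).round(1))
```

```text
low [[594.7, 230.3], [565.6, 50.7]] [580.1 140.5]
led [[434.3, 260.9], [400.7, 64.4]] [417.5 162.6]
cov [[721.1, 217.0], [692.4, 22.1]] [706.8 119.5]
bat [[563.0, 173.4], [560.3, 121.2], [519.7, 121.6], [523.6, 174.7]] [541.7 147.7]
tape [[459.7, 229.5]] [459.7 229.5]
tin [[440.7, 94.0]] [440.7  94. ]
181.9142016153625 -0.16080199954993454
199.3084328597971 -0.16913260983915082
196.98773625647854 -0.14643345732582091
292.4710911122462 -0.1478924506648814
[array([580.13522563, 140.47463228]), array([575.73740857, 139.06514102]), array([580.15969249, 138.40630822])]
[[-20.5, 31.4], [-15.5, -20.6], [-55.7, -26.3], [-59.7, 26.9]] -37.8 2.8
[[-130.9, 71.7]] -130.9 71.7
[[-129.8, -65.1]] -129.8 -65.1
```

```bash
python3 -m creep '0.0248 -0.0221 0 0 0 -0.088 100;0.0248 -0.0221 0 0 0 -0.088 100;0.0248 -0.0221 0 0 0 -0.088 100;0.0248 -0.0221 0 0 0 -0.088 100;0.0248 -0.0221 0 0 0 -0.088 100;0.0248 -0.0221 0 0 0 -0.088 100;0.0248 -0.0221 0 0 0 -0.088 100;0.0248 -0.0221 0 0 0 -0.088 100'
python3 -m creep '0.0248 -0.0221 0 0 0 -0.088 100;0.0248 -0.0221 0 0 0 -0.088 100;0.0248 -0.0221 0 0 0 -0.088 100;0.0248 -0.0221 0 0 0 -0.088 100;0.0248 -0.0221 0 0 0 -0.088 100;0.0248 -0.0221 0 0 0 -0.088 100;0.0248 -0.0221 0 0 0 -0.088 100;0.0248 -0.0221 0 0 0 -0.088 100'
python3 -m creep '0 0 0 0 0 0 100;0 0 0 0 0 0 100;0 0 0 0 0 0 100'
python3 - <<'E'
from h import *
print(readout.get_obs()['tool_pos'],readout.get_obs()['tcp_rot'])
i=viewer.camera_info('wrist');print(i)
cv2.imwrite('pics/w1.png',viewer.capture('wrist')[:,:,::-1])
ex=np.array([.988,-.154]);ey=np.array([.154,.988]);D=np.array([579,139.5])
def b(x,y,z): return [*(D+x*ex+y*ey),100+z]
for P in [(0,91,0),(0,-91,0),(-18,29,22),(-18,-23,22),(-58,29,22),(-58,-23,22),(-160,0,0)]: print(P,proj('wrist',b(*P),i).round(0))
E
```

```text
time: 0.77
tool_pos: [363.3, 320.6, 292.0]
tcp_rot: [-3.141, -0.0, 2.116]
contact_force: [0.7, 0.8, 0.4]
grip_width: 91.9
finger_force: 0.0
time: 1.43
tool_pos: [561.7, 143.8, 291.8]
tcp_rot: [-3.141, 0.0, 1.411]
contact_force: [0.8, -0.2, -0.1]
grip_width: 91.9
finger_force: 0.0
time: 1.68
tool_pos: [560.3, 145.3, 291.6]
tcp_rot: [-3.14, 0.0, 1.416]
contact_force: [0.0, 0.4, -0.4]
grip_width: 91.5
finger_force: 0.0
[560.32067736 145.25073357 291.64085663] [-3.14001832e+00  1.17417701e-04  1.41640002e+00]
{'fx': 296.89047214495116, 'fy': 296.89047214495116, 'cx': 312.8831551238469, 'cy': 200.71116504231648, 'origin': array([573.87101816, 229.14451838, 383.2874508 ]), 'rotation': array([-0.31369128,  0.00235132, -0.15471636])}
(0, 91, 0) [[334. 101.]]
(0, -91, 0) [[331. 276.]]
(-18, 29, 22) [[315. 173.]]
(-18, -23, 22) [[314. 227.]]
(-58, 29, 22) [[270. 173.]]
(-58, -23, 22) [[272. 227.]]
(-160, 0, 0) [[172. 197.]]
```

View pics/w1.png

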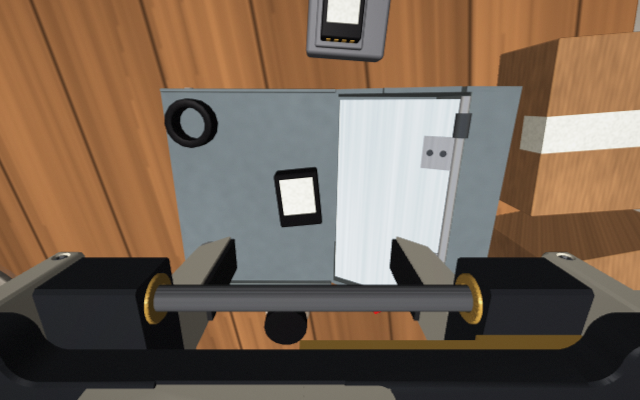

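The wrist view shows the flap's lower edge from (339,94) to (335,278), and the pack's top corners at (275,170), (317,167), (322,222) and (281,226). The two fingers line up with the bin's x.

Run:
```python
from h import *
i=viewer.camera_info('wrist')
ex=np.array([.988,-.154]);ey=np.array([.154,.988]);D=np.array([579,139.5])
def B(px,z):
    w=onz('wrist',px,z,i)[:,:2]-D; return np.c_[w@ex,w@ey].round(1).tolist()
print('low',B([[339,94],[335,278]],100));print('bat',B([[275,170],[317,167],[322,222],[281,226]],122))
print('cov',B([[521,87]],152),'led',B([[162,90],[190,250]],107))
w=np.array([560.3,145.3])-D;print('tcp',w@ex,w@ey)
```

```text
low [[3.6, 97.1], [4.5, -92.8]]
bat [[-53.7, 32.3], [-16.1, 35.0], [-11.1, -17.8], [-50.1, -22.0]]
cov [[131.9, 100.4]] led [[-151.8, 100.1], [-147.0, -55.3]]
tcp -19.368800000000046 2.850600000000004
```

```bash
python3 -m creep '0.0063 0.0015 -0.020 0 0 0 100;0 0 -0.03 0 0 0 100;0 0 -0.03 0 0 0 100;0 0 -0.005 0 0 0 100;0 0 0 0 0 0 100;0 0 0 0 0 0 100'
python3 -m creep '0 0 -0.007 0 0 0 100;0 0 -0.007 0 0 0 100;0 0 -0.007 0 0 0 100;0 0 -0.007 0 0 0 100;0 0 -0.004 0 0 0 100;0 0 -0.003 0 0 0 100;0 0 0 0 0 0 100;0 0 0 0 0 0 100'
python3 - <<'E'
from h import *
a=viewer.capture('wrist')[:,:,::-1]; i=viewer.camera_info('scene')
b=viewer.capture('scene')[:,:,::-1][170:310,230:410]
b=cv2.resize(b,(514,400),interpolation=cv2.INTER_CUBIC)
cv2.imwrite('pics/w2.png',cv2.resize(np.hstack([a[:, 60:580],b]),(800,310)))
E
```

```text
time: 2.23
tool_pos: [567.3, 147.4, 208.6]
tcp_rot: [3.14, -0.0, 1.417]
contact_force: [0.2, 0.3, 0.9]
grip_width: 92.2
finger_force: 0.0
time: 2.9
tool_pos: [566.8, 146.6, 172.0]
tcp_rot: [-3.14, 0.0, 1.416]
contact_force: [-1.0, -0.5, 2.0]
grip_width: 91.5
finger_force: 1.2
```

View pics/w2.png

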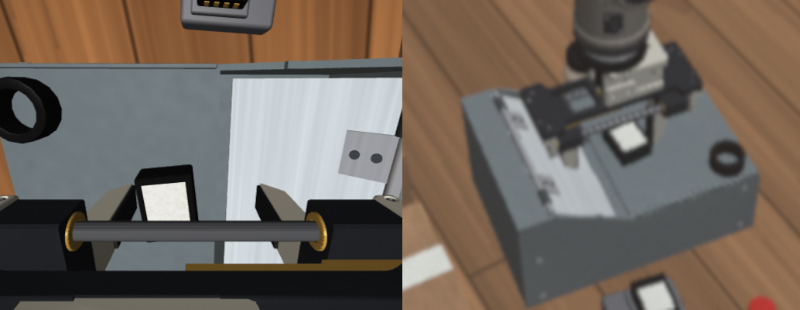

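The flap is pressed in by the far finger, and the near finger stands just behind the pack. I'll advance and narrow the opening together.

```bash
python3 -m creep '0.0040 -0.0006 0 0 0 0 95;0.0040 -0.0006 0 0 0 0 90;0.0040 -0.0006 0 0 0 0 86;0.0040 -0.0006 0 0 0 0 82;0.0040 -0.0006 0 0 0 0 76;0 0 0 0 0 0 76;0 0 0 0 0 0 76'
python3 - <<'E'
from h import *
a=viewer.capture('wrist')[:,:,::-1]
b=viewer.capture('scene')[:,:,::-1][170:310,230:410]
b=cv2.resize(b,(514,400),interpolation=cv2.INTER_CUBIC)
cv2.imwrite('pics/w3.png',cv2.resize(np.hstack([a[:, 60:580],b]),(800,310)))
E
```

```text
time: 3.58
tool_pos: [588.0, 143.5, 172.5]
tcp_rot: [3.14, -0.0, 1.416]
contact_force: [-1.1, 0.5, 2.0]
grip_width: 70.1
finger_force: 1.7
```

View pics/w3.png

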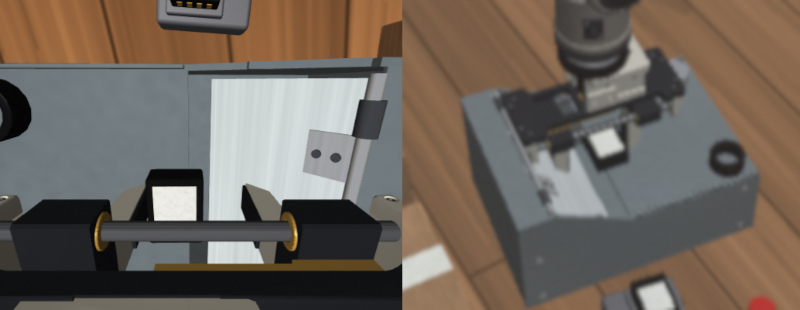

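The pack is now square to the near finger, with its front just over the drop edge (column 189) and a clear gap to the far finger. I'll continue pushing.

```bash
python3 -m creep '0.0040 -0.0006 0 0 0 0 76;0.0040 -0.0006 0 0 0 0 76;0.0040 -0.0006 0 0 0 0 76;0.0040 -0.0006 0 0 0 0 76;0.0030 -0.0005 0 0 0 0 76;0 0 0 0 0 0 76;0 0 0 0 0 0 76'
python3 - <<'E'
from h import *
a=viewer.capture('wrist')[:,:,::-1]
b=viewer.capture('scene')[:,:,::-1][170:310,230:410]
b=cv2.resize(b,(514,400),interpolation=cv2.INTER_CUBIC)
cv2.imwrite('pics/w4.png',cv2.resize(np.hstack([a[:, 60:580],b]),(800,310)))
E
```

```text
time: 4.27
tool_pos: [604.3, 141.0, 170.8]
tcp_rot: [-3.136, 0.001, 1.416]
contact_force: [-8.4, 0.7, -0.6]
grip_width: 69.7
finger_force: 3.2
```

View pics/w4.png

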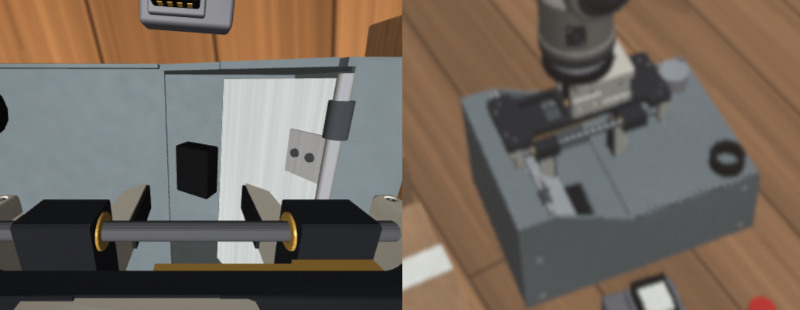

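The pack has tipped over the edge; it is the dark block at (196,170), inside the opening. I'll let it settle and check that it is free of the flap before drawing back.

```bash
python3 -m creep '0 0 0 0 0 0 76;0 0 0 0 0 0 76;0 0 0 0 0 0 76;0 0 0 0 0 0 76'
python3 - <<'E'
from h import *
a=viewer.capture('wrist')[:,:,::-1]
cv2.imwrite('pics/w5.png',a[60:340,150:510].repeat(2,0).repeat(2,1))
E
```

```text
time: 4.7
tool_pos: [604.2, 141.0, 170.9]
tcp_rot: [-3.136, 0.001, 1.416]
contact_force: [-7.2, 1.9, -0.7]
grip_width: 69.8
finger_force: 3.2
```

View pics/w5.png

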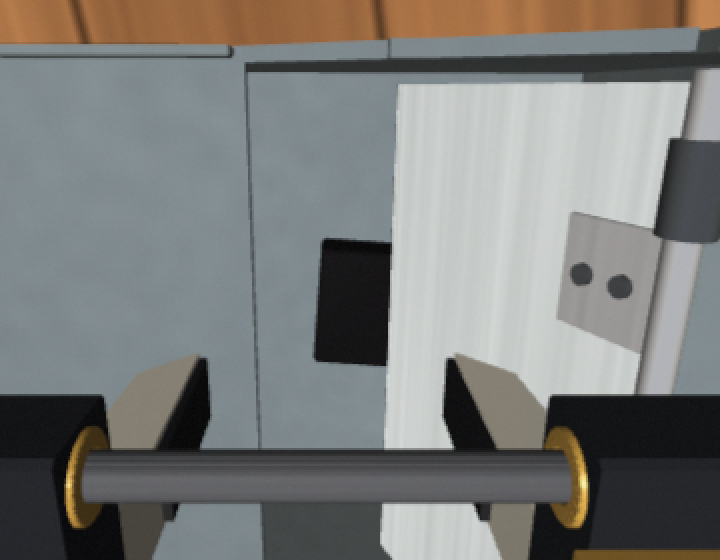

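The pack lies flat on the bin floor, clear of the flap. Drawing back.

```bash
python3 -m creep '-0.008 0.0012 0 0 0 0 76;-0.008 0.0012 0.003 0 0 0 76;-0.008 0.0012 0.01 0 0 0 76;-0.004 0.0006 0.02 0 0 0 76;0 0 0.03 0 0 0 76;0 0 0.035 0 0 0 76;0 0 0.035 0 0 0 76;0 0 0.035 0 0 0 76'
python3 -m creep '-0.03 0.02 0.02 0 0 0 76;-0.03 0.025 0 0 0 0 76;-0.03 0.025 0 0 0 0 76;-0.03 0.025 0 0 0 0 76;-0.03 0.025 0 0 0 0 76;-0.03 0.025 0 0 0 0 76;0 0 0 0 0 0 76;0 0 0 0 0 0 76'
python3 - <<'E'
from h import *
a=viewer.capture('top')[:,:,::-1][120:255,195:345]; b=viewer.capture('scene')[:,:,::-1][170:340,230:410]
cv2.imwrite('pics/f.png',np.hstack([cv2.resize(a,(420,378),interpolation=cv2.INTER_CUBIC),cv2.resize(b,(380,378),interpolation=cv2.INTER_CUBIC)]))
E
```

```text
time: 5.42
tool_pos: [577.4, 144.9, 343.1]
tcp_rot: [3.14, -0.0, 1.416]
contact_force: [0.9, 0.0, -0.3]
grip_width: 69.5
finger_force: 0.0
time: 6.08
tool_pos: [396.5, 290.9, 361.5]
tcp_rot: [3.139, -0.001, 1.42]
contact_force: [0.3, -0.4, 0.2]
grip_width: 69.7
finger_force: 0.0
```

View pics/f.png

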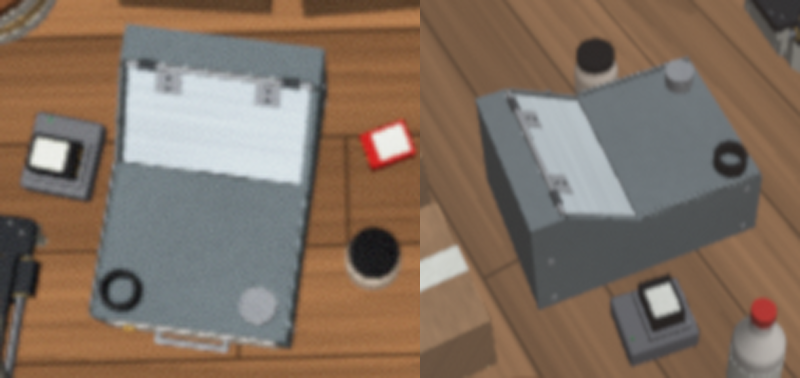

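The flap is shut, the ledge holds only the tape and the tin, and the charger and everything else in view stand as before.

```bash
python3 -c "
from plant import order;print(order.close_job())"
```

```text
the job is handed in; nothing more can be done
None
```

The spent pack is in the bin, the flap is shut again, nothing else near the bin shows as moved in the final pictures, and the job was handed in at about 6 s on the robot's clock.

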